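# Set a polariser to its mark, seat its clamp nut, back off a quarter turn and hold

## Task

Turn the black polariser barrel until the white notch in its rim faces the white index line on the mount, then screw the knurled silver clamp nut below it down (clockwise) until it bottoms out, and back it off by a quarter turn so that the polariser sits square but can still be trimmed. Do not turn the polariser off its mark again while you work the nut, and leave the loupe, the filter case and the sample box where they are. Finish holding: keep the nut gripped between the fingers at that quarter turn, still and without letting go, so that it cannot creep while I tighten the lock screw.

Things in the scene. Friction and masses are not known exactly. Their poses are not given: they have to be found in the camera images.
- mount: Polariser mount, screwed down: black foot plate 84x84x10 mm, a round dark body of diameter 72 mm with its flat top at z = 34 mm, and a vertical threaded neck. Origin: centre of the underside, on the vertical axis that body, nut and barrel share. Its own -x points to the white index line. A brass lock screw sticks out of its +y side at z = 22 mm to 49 mm from the axis.
- index_mark (a point): Middle of the white index line (radial, 8.5 mm long, 2.6 mm wide) on the flat top of the mount's body, 32 mm from the axis, z = 34 mm. The line runs on down the outside of the body. The thin grey scale lines beside it are 10 degrees apart.
- polariser (a joint): Angle of the polariser barrel, rad: 0 = notch faces the index line, positive = counter-clockwise from above; starts at 0.5 to 1.4. Black upright cylinder, diameter 34 mm, steel band, dark glass in its top at z = 82 mm; it does not rise. Grip it where it stands above the nut (22 to 25 mm; all of it is solid). It turns with light friction (0.07 N m) and stays where left.
- notch (a point): The notch in the top rim of the polariser barrel: 4.6 mm wide, white floor, with a white line as wide down the barrel's side below it; 17 mm from the axis, z = 80 mm. It is the only white on the barrel.
- clamp_nut (a joint): Angle by which the nut is unscrewed, rad: 0 = bottomed out (hard stop), growing counter-clockwise from above (right-hand thread, 4 mm rise per turn). Starts at 2.6 to 5.0, already on its thread; a quarter turn back from the bottom reads 1.57. Light friction (0.06 N m); it stays where left and does not turn the polariser.
- nut_top (a point): Centre of the clamp nut's top face, z = 57 mm when bottomed, up to 3.2 mm higher at the start. Silver knurled ring, outer diameter 52 mm, 20 mm high below this point, round the foot of the barrel, so the fingers straddle the barrel to grip it. The mount's flat top (z = 34 mm) lies under it: keep the fingertips above z = 36 mm. A red dot on its top, 22 mm from the axis, turns with it.
- film_meter: Film thickness meter, fixed furniture left of the mount, not part of the job: thin black base plate reaching right to y = -0.12, black stage 80 mm high from x = 0.43 on, y from 0 to 0.3, with a round white table on it below z = 0.2 m, and a head and column from x = 0.58 on, over 0.4 m high. Pass in front of it: within 0.5 m of the base axis at z = 0.3 m is clear. Origin: on the bench under it.
- loupe: Bystander: standing loupe, clear with a black top, diameter 39 mm, 42 mm high. Origin: centre of its underside. Leave it alone.
- filter_case: Bystander: flat black filter case, 50x70x14 mm, lying. Origin: centre of its underside. Leave it alone.
- sample_box: Bystander: small square sample box, black with a clear lid, 56x52x24 mm. Origin: centre of its underside. Leave it alone.

How it is judged (in metres and radians):
On the way, in this order (a step that is already met when the one before it is completed fails the run):
1. the polariser's notch faces the index line (within 7 degrees) while the nut is still up on its thread (value of joint polariser between -0.12 and 0.12 rad and value of joint clamp_nut above 0.3 rad), for 0.2 s.
2. the clamp nut is bottomed out (within 4 degrees of its stop), with the polariser still on its mark (value of joint polariser between -0.14 and 0.14 rad and value of joint clamp_nut below 0.07 rad), for 0.1 s.
At the end, for the whole second after the job is handed in: The nut stands a quarter turn (90 +-15 degrees) back from its bottom stop, at rest and gripped by the fingers (over 4 N); the notch faces the index line within 8 degrees; loupe, filter case and sample box are within 15 mm of where they stood (value of joint clamp_nut between 1.311 and 1.831 rad and value of joint polariser between -0.14 and 0.14 rad and contact force between the fingers and clamp_nut above 4 N and velocity of joint clamp_nut between -0.1 and 0.1 rad/s and distance of each of loupe, filter_case, sample_box from where it was at the start of the episode below 0.015 m); the arm keeps its last pose, push and grip.
It fails at once if the loupe is pushed away (15 mm or more) (distance of loupe from where it was at the start of the episode above 0.015 m).
It fails at once if the filter case is pushed away (15 mm or more) (distance of filter_case from where it was at the start of the episode above 0.015 m).
It fails at once if the sample box is pushed away (15 mm or more) (distance of sample_box from where it was at the start of the episode above 0.015 m).
It also fails if it takes over 64 s, if anything falls off the work surface, if the arm or the gripper's body presses on something with over 40 N, if the wrist force passes 120 N, or if a joint passes its speed limit or range.

## Robot

A 7-joint arm with a two-finger parallel gripper is mounted at the origin on a cart in front of the work surface, level with it; the furniture and walls round the work are solid. World frame = base frame: x ahead of the robot, y to its left, z up, the work surface at z = 0. Lengths are in m, angles in degrees, forces in N, time in s.
With the tool pointing down it reaches from about 0.425 to 0.875 m from the base axis. Payload 4.7 kg.
Tool frame: the origin (TCP) lies on the centre line of the jaws, within the pads' length; the fingertips stand ahead of it and the grasp point (between the pads) lies 2 mm behind it (env.tip_reach is the x of the fingertips in the tool frame, in m); x points along the fingers, z is the direction in which the jaws open and shut, and the axes are right-handed (so a half turn about x gives the same grasp; the last joint's range is limited). The gripper opens to 87 mm and grips with 3 to 60 N. Pads are 19 mm wide; open, the fingers measure 117 mm over their backs; the gripper's body (75 mm by 190 mm) begins 51 mm behind the grasp point.
Start: joints at [-69.723, 18.392, -4.016, 83.108, 1.295, 78.541, -3.26], TCP at [0.217, 0.613, 0.24] pointing down, gripper open.
Joint ranges: [-163.93, 163.93], [-17.29, 119.83], [-79.2, 71.16], [3.27, 140.29], [-89.18, 269.18], [5.43, 117.66], [-154.24, 154.24]. Speed limits (degrees/s): [147.25, 147.25, 180, 180, 180, 180, 180].

## Interface

Orientations are given as [roll, pitch, yaw] about the fixed x, y, z axes, in that order (R = Rz(yaw) Ry(pitch) Rx(roll)).
In Python, from cell import telemetry, optics, env, models gives the robot as it stands.
- The arm moves only by the shell command python3 -m pendant 'ROWS' [FORCE]. ROWS is JSON, a list of rows, each a list of 3 entries, a list of its own where there are three numbers: the finger opening in mm, from 0 to 87, then the shift along the tool's x, y, z in mm, then the turn, a rotation vector about the tool's x, y, z in rad. A call has 1 to 10 rows; each row is the pose to reach, as a shift and turn from the pose commanded when the call began, along the tool's axes at that moment; what a row does not reach only later rows make up. A row lasts 1/12 s, in which the tool goes at most 41.7 mm and 7.16 degrees, less where a joint would pass 70% of its speed; a pose out of reach is approached as far as the arm can. A call with a gripper value outside its range is refused whole. The fingers move at their own pace and stop on an object; FORCE is the grip in N (left out, the last holds). Time passes only in rows, so rows that repeat a pose let the fingers close. It gives the time, the measured TCP pose, the force and the opening at its end, in the units of the state.
- telemetry.get_obs(): the state, without advancing time (a new reading comes with each control period).
- optics.read_camera(name): name is "side" or "top"; returns a dict with "image" (400x640x3 uint8, blue, green, red), "range_z" (400x640 float32, m along the optical axis (not along the pixel's ray), 0 where there is no reading), "fx", "fy", "cx", "cy" (pixels), "cam_to_world" (4x4, takes a point from camera to world coordinates). Camera axes: x right, y up, looking along -z (the intrinsics and any distortion apply to the point x, -y, -z); pixel columns grow to the right and rows downward; lengths in m; the calibration is good to about 2 mm. A picture is of the moment at which its call begins.
- env.sign_off(): hands the job in, once; it reports no verdict.
Trained networks look in the newest picture that a camera, given by its name, has taken for a name from the list of things; names that differ only in an ending like _2 or _b are one class to them, and where a whole thing is asked for, a point or a joint stands for the part that bears it (a point fixed in the world has none). Each returns a list of dicts, best first, with "confidence" (0 to 1); they miss things now and then, are a little off and sometimes report something else, mostly with a low value. They report only what shows in the picture. A call takes as long as a camera call.
- models.masks_of(camera, label): "pixels" (400x640 bool, what is visible of it) and "extent" ([left, top, right, bottom] as shares, 0 to 1, of the picture: columns of its width, rows of its height, round what is visible of it).
- models.landmark_of(camera, label): "centre" ([row, column] as shares, 0 to 1, of the picture: columns of its width, rows of its height: a listed point, or the origin of a listed thing).
The state is a dict: "time_s": time; "qpos": joint angles; "joint_velocities": joint speeds; "effort": joint torques, N m; "tool_pos": TCP position; "tool_rot": TCP orientation; "force": force on the tool from outside, world axes, zero at the start; "wrist_torque": the same for the moment, N m; "grip_width": finger opening in m.
Only numpy, scipy, OpenCV 4.12 (cv2) and the standard library are available. Lean on these libraries where they do the work, as an engineer would, in place of code of your own. Each camera call takes 0.05 s, during which the arm holds its last target.

## Working session

There is one attempt and no reset: what is moved stays moved. The work goes in short steps, Python scripts to look and compute and a shell command to move; the robot and the scene stay as the last step left them, time stands still between calls to the robot, and variables do not carry over. Pictures are saved under pics/ and viewed, and the job is handed in when it is done.

```bash
ls; mkdir -p pics
python3 - <<'E'
from cell import telemetry, optics, env, models
import cv2
o=telemetry.get_obs()
for k,v in o.items(): print(k,v)
print(env.tip_reach)
for n in ("side","top"):
    c=optics.read_camera(n); cv2.imwrite(f"pics/{n}0.png",c["image"])
    print(n,c["fx"],c["fy"],c["cx"],c["cy"],c["cam_to_world"], [k for k in c])
    for l in ("mount","index_mark","notch","nut_top","polariser","clamp_nut","loupe","filter_case","sample_box"):
        try: print(l,[(d["centre"],round(d["confidence"],2)) for d in models.landmark_of(n,l)[:2]])
        except Exception as e: print(l,e)
E
```

```text
pics
time_s 0.0
qpos [-69.72090974  18.44024509  -4.01449435  83.17429333   1.29738247
  78.54121279  -3.25824865]
joint_velocities [ 0.1544518   0.00756539  0.06516555 -0.02755758  0.00402458 -0.06688612
  0.00606484]
effort [ 4.68200471e-05 -4.91305089e+01 -4.04218035e-01 -3.12515795e+01
 -6.38970640e-02  4.40039474e-02  1.76147032e-04]
tool_pos [0.21656434 0.61231154 0.23845326]
tool_rot [-175.65131709   89.88930132 -105.11942841]
force [0.24590167 0.06879077 0.45244463]
wrist_torque [-0.03006822 -0.00689396 -0.01736571]
grip_width 0.0872500694738181
0.017
side 459.49251825520565 459.49251825520565 318.9136568505739 209.47043908232754 [[ 0.88610427  0.27455935 -0.37341182  0.11226334]
 [-0.46347663  0.51978781 -0.71764201 -0.86151158]
 [-0.00294041  0.8089733   0.58783804  0.71205751]
 [ 0.          0.          0.          1.        ]] ['image', 'range_z', 'fx', 'fy', 'cx', 'cy', 'cam_to_world']
mount [([0.6905, 0.4975], 0.91), ([0.6298, 0.613], 0.68)]
index_mark [([0.6593, 0.4798], 0.55)]
notch [([0.6202, 0.497], 0.7)]
nut_top [([0.6362, 0.5027], 0.55), ([0.6528, 0.4825], 0.18)]

[... 441 characters left out ...]
978177 -0.01409199  0.01542153 -0.07232849]
 [ 0.01446679  0.06550933  0.99774708  0.93270395]
 [ 0.          0.          0.          1.        ]] ['image', 'range_z', 'fx', 'fy', 'cx', 'cy', 'cam_to_world']
mount [([0.5697, 0.575], 0.77)]
index_mark [([0.5867, 0.5648], 0.7)]
notch [([0.5887, 0.5844], 0.8)]
nut_top [([0.5677, 0.5822], 0.56)]
polariser it knows: film_meter, filter_case, index_mark, loupe, mount, notch, nut_top, sample_box
clamp_nut it knows: film_meter, filter_case, index_mark, loupe, mount, notch, nut_top, sample_box
loupe [([0.626, 0.4691], 0.79)]
filter_case [([0.6597, 0.5753], 0.84), ([0.5737, 0.5709], 0.19)]
sample_box [([0.3615, 0.5787], 0.95), ([0.5875, 0.5823], 0.26)]
```

```bash
cat > h.py <<'E'
import numpy as np, cv2
from cell import telemetry, optics, env, models
def ray(c,row,col):
    d=np.array([(col-c["cx"])/c["fx"],-(row-c["cy"])/c["fy"],-1.0]); M=c["cam_to_world"]
    return M[:3,3], M[:3,:3]@d
def onz(c,row,col,z):
    p,d=ray(c,row,col); return p+d*(z-p[2])/d[2]
def proj(c,P):
    M=c["cam_to_world"]; q=M[:3,:3].T@(np.array(P)-M[:3,3]); return np.array([c["cy"]-c["fy"]*q[1]/-q[2], c["cx"]+c["fx"]*q[0]/-q[2]])
def crop(c,r0,r1,c0,c1,s,name):
    cv2.imwrite(name,cv2.resize(c["image"][r0:r1,c0:c1],None,fx=s,fy=s,interpolation=cv2.INTER_CUBIC))
E
python3 - <<'E'
from h import *
import time
for n,b in (("side",(220,300,260,360)),("top",(185,285,310,430))):
    c=optics.read_camera(n); crop(c,*b,6,f"pics/{n}crop.png")
    for l,z in (("mount",0),("index_mark",.034),("notch",.08),("nut_top",.059),("loupe",0),("filter_case",0),("sample_box",0)):
        for d in models.landmark_of(n,l)[:1]:
            r,k=d["centre"]; print(n,l,round(r*400,1),round(k*640,1),onz(c,r*400,k*640,z).round(4))
E
```

```text
side mount 275.2 319.7 [ 0.4519 -0.2112  0.    ]
side index_mark 261.8 305.6 [ 0.4279 -0.1914  0.034 ]
side notch 248.9 315.6 [ 0.4426 -0.211   0.08  ]
side nut_top 255.2 322.0 [ 0.4562 -0.2139  0.059 ]
side loupe 241.1 269.5 [ 0.3992 -0.0516  0.    ]
side filter_case 287.0 284.0 [ 0.3676 -0.2074  0.    ]
side sample_box 254.2 392.1 [ 0.6331 -0.2283  0.    ]
top mount 226.7 367.9 [ 0.4539 -0.2115  0.    ]
top index_mark 236.8 359.8 [ 0.4318 -0.1879  0.034 ]
top notch 234.7 375.4 [ 0.437  -0.2151  0.08  ]
top nut_top 228.1 371.8 [ 0.4508 -0.2111  0.059 ]
top loupe 249.1 298.7 [ 0.4047 -0.0507  0.    ]
top filter_case 267.8 369.4 [ 0.3594 -0.2128  0.    ]
top sample_box 144.8 367.9 [ 0.6456 -0.2161  0.    ]
```

View pics/top0.png

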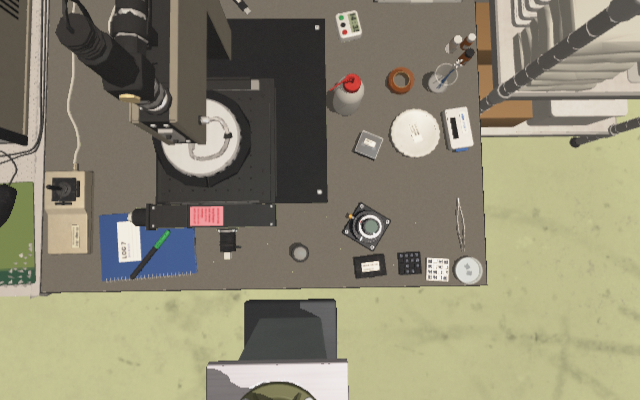

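View pics/side0.png

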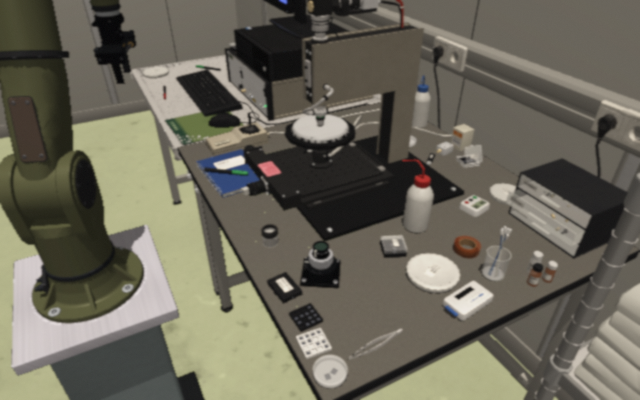

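View pics/topcrop.png

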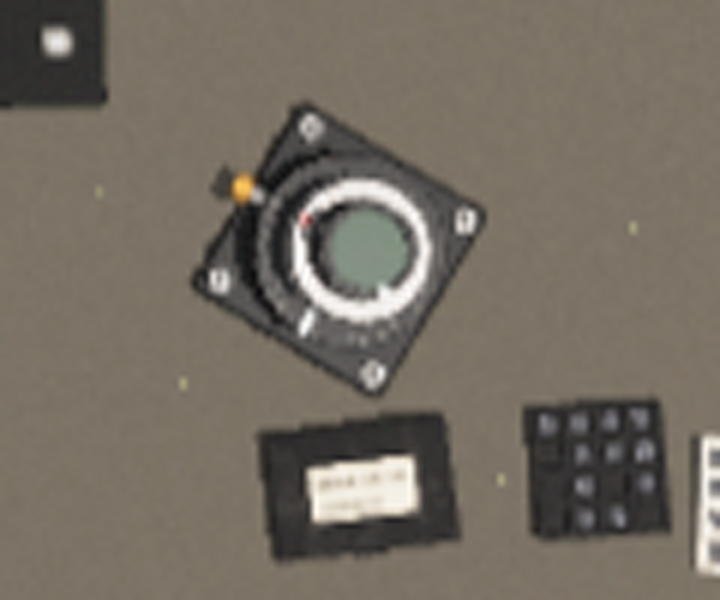

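View pics/sidecrop.png

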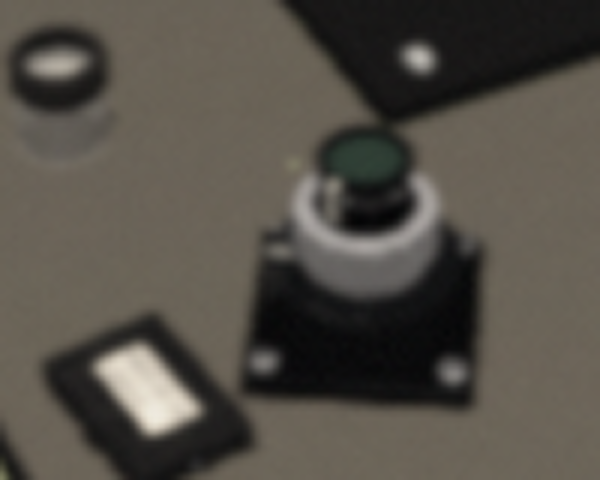

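The top view shows the mount at about (367, 226) and the index line at (361, 239). The white notch is at (374, 233), with the red dot on the nut's upper left at (361, 222). The filter case lies just in front of the mount, at (371, 267). I'll fit these more exactly.

Run:
```python
from h import *
t=optics.read_camera("top"); s=optics.read_camera("side")
def tc(x,y,z): return onz(t,185+y/6-.42,310+x/6-.42,z)
P=[tc(x,y,.010) for x,y in((305,105),(485,215),(378,393),(195,283))]
ctr=np.mean(P,0); print("plate ctr",ctr.round(4))
for i in range(4):
    e=P[(i+1)%4]-P[i]; print(np.linalg.norm(e[:2]).round(4),np.degrees(np.arctan2(e[1],e[0])).round(1))
g=tc(368,248,.082); n=tc(385,290,.081); ix=tc(306,323,.034); rd=tc(307,220,.0595); nutc=tc(365,248,.059)
for k,v in dict(glass=g,notch=n,index=ix,red=rd,nut=nutc).items():
    d=v-ctr; print(k,v.round(4),"r",np.hypot(d[0],d[1]).round(4),"ang",np.degrees(np.arctan2(d[1],d[0])).round(1))
print("side glass",onz(s,220+158/6-.42,260+365/6-.42,.082))
# side plate corners z=.01 bottoms visible
for n in("top","side"):
  c=t if n=="top" else s
  for l in("mount","clamp_nut","polariser"):
    try:
      for d in models.masks_of(n,l)[:1]:
        yy,xx=np.nonzero(d["pixels"]); print(n,l,len(yy),yy.mean(),xx.mean(),d["confidence"])
    except Exception as e: print(e)
# depth-based centres from top: points with z in .07-.09
for n,c in(("top",t),("side",s)):
    Z=c["range_z"]; r,k=np.mgrid[0:400,0:640]
    X=np.stack([(k-c["cx"])/c["fx"]*Z,-(r-c["cy"])/c["fy"]*Z,-Z],-1)@c["cam_to_world"][:3,:3].T+c["cam_to_world"][:3,3]
    near=(np.hypot(X[...,0]-.452,X[...,1]+.212)<.05)&(Z>0)
    for a,b in((.072,.09),(.05,.066),(.03,.038),(.005,.015)):
        m=near&(X[...,2]>a)&(X[...,2]<b); q=X[m]; 
        if len(q): print(n,a,b,len(q),q.mean(0).round(4),q.min(0).round(4),q.max(0).round(4),((q.min(0)+q.max(0))/2).round(4))
```

```text
plate ctr [ 0.4554 -0.2066  0.01  ]
0.0805 -122.4
0.0794 147.5
0.0811 58.2
0.0802 -32.9
glass [ 0.4556 -0.2057  0.082 ] r 0.0009 ang 77.5
notch [ 0.4408 -0.2115  0.081 ] r 0.0155 ang -161.5
index [ 0.4281 -0.1895  0.034 ] r 0.0322 ang 147.9
red [ 0.466  -0.1874  0.0595] r 0.0219 ang 61.1
nut [ 0.4556 -0.2082  0.059 ] r 0.0016 ang -83.6
side glass [ 0.45485589 -0.20932882  0.082     ]
top mount 1371 225.71480671043034 365.82275711159735 0.75
top clamp_nut 260 224.97307692307692 366.67692307692306 0.59
top polariser 265 252.44150943396227 299.5924528301887 0.67
side mount 1370 267.6233576642336 319.95839416058396 0.78
side clamp_nut 286 260.1713286713287 320.55594405594405 0.61
side polariser 272 249.2389705882353 320.3014705882353 0.75
top 0.072 0.09 218 [ 0.4562 -0.2056  0.0812] [ 0.4405 -0.2229  0.0737] [ 0.4726 -0.1894  0.0871] [ 0.4565 -0.2061  0.0804]
top 0.05 0.066 225 [ 0.4555 -0.202   0.061 ] [ 0.4315 -0.2315  0.0515] [ 0.4816 -0.1811  0.0658] [ 0.4565 -0.2063  0.0586]
top 0.03 0.038 331 [ 0.4558 -0.2019  0.0353] [ 0.422  -0.2405  0.03  ] [ 0.4912 -0.1696  0.038 ] [ 0.4566 -0.205   0.034 ]
top 0.005 0.015 370 [ 0.4513 -0.2062  0.0112] [ 0.4029 -0.2587  0.005 ] [ 0.5014 -0.1622  0.0149] [ 0.4522 -0.2104  0.01  ]
side 0.072 0.09 193 [ 0.454  -0.2092  0.0787] [ 0.4379 -0.2262  0.0722] [ 0.4727 -0.1884  0.083 ] [ 0.4553 -0.2073  0.0776]
side 0.05 0.066 238 [ 0.4492 -0.2185  0.0582] [ 0.4288 -0.2345  0.0501] [ 0.4804 -0.1846  0.0659] [ 0.4546 -0.2095  0.058 ]
side 0.03 0.038 281 [ 0.4472 -0.2215  0.0331] [ 0.4192 -0.244   0.0301] [ 0.4906 -0.1757  0.0371] [ 0.4549 -0.2098  0.0336]
side 0.005 0.015 363 [ 0.443  -0.2302  0.0093] [ 0.4025 -0.2592  0.005 ] [ 0.5015 -0.1672  0.015 ] [ 0.452  -0.2132  0.01  ]
```

```bash
cat >> h.py <<'E'
from scipy.spatial.transform import Rotation as Rn
def cur():
    o=telemetry.get_obs(); return np.array(o["tool_pos"]), Rn.from_euler("xyz",o["tool_rot"],degrees=True), o
def down(h): # tool x down, tool z at world angle h (deg)
    z=np.array([np.cos(np.radians(h)),np.sin(np.radians(h)),0]); x=np.array([0,0,-1.]); y=np.cross(z,x)
    return Rn.from_matrix(np.stack([x,y,z],1))
def head():
    p,R,o=cur(); z=R.as_matrix()[:,2]; return np.degrees(np.arctan2(z[1],z[0]))
def rel(P,h,p0=None,R0=None):
    p,R,o=cur()
    if p0 is not None:p,R=np.array(p0),R0
    G=down(h); return (R.inv().apply(np.array(P)-p)*1000).round(1),(R.inv()*G).as_rotvec().round(3)
def st():
    p,R,o=cur(); print("t",round(o["time_s"],2),"p",p.round(4),"head",head().round(2),"x",R.as_matrix()[:,0].round(3),"q",np.round(o["qpos"],1),"F",np.round(o["force"],1),"T",np.round(o["wrist_torque"],2),"w",round(o["grip_width"]*1000,1))
E
python3 - <<'E'
from h import *
st(); h=head()
for a in (70.5,38,7,-24.5):
    R=.46; print(a,rel((R*np.cos(np.radians(a)),R*np.sin(np.radians(a)),.29),h+a-70.5))
E
```

```text
t 2.0 p [0.2167 0.6129 0.2396] head 70.53 x [ 0.  0. -1.] q [-69.7  18.4  -4.   83.1   1.3  78.5  -3.3] F [-0.3 -0.   0.1] T [ 0.06 -0.03  0.01] w 87.1
70.5 (array([ -50.4,   -0.2, -190. ]), array([-0.,  0.,  0.]))
38 (array([ -50.4, -247.3, -262.2]), array([ 0.567,  0.   , -0.   ]))
7 (array([ -50.5, -411.8, -445. ]), array([ 1.108,  0.   , -0.   ]))
-24.5 (array([ -50.5, -458.2, -690.4]), array([ 1.658,  0.   , -0.   ]))
```

```bash
python3 -m pendant '[[87,[-50,0,-190],[0,0,0]],[87,[-50,0,-190],[0,0,0]],[87,[-50,0,-190],[0,0,0]],[87,[-50,0,-190],[0,0,0]],[87,[-50,0,-190],[0,0,0]],[87,[-50,-247,-262],[0.567,0,0]],[87,[-50,-247,-262],[0.567,0,0]],[87,[-50,-247,-262],[0.567,0,0]],[87,[-50,-247,-262],[0.567,0,0]],[87,[-50,-247,-262],[0.567,0,0]]]'
python3 - <<'E'
from h import *
st(); h=head()
for a in (38,7,-24.5):
    R=.46; print(a,rel((R*np.cos(np.radians(a)),R*np.sin(np.radians(a)),.29),a))
E
```

```text
time_s: 2.83
tool_pos: [0.3237, 0.3106, 0.2901]
tool_rot: [17.4, 89.9, 55.1]
force: [1.0, 1.2, 0.5]
grip_width: 0.0869
t 2.83 p [0.3237 0.3106 0.2901] head 37.74 x [ 0.001  0.001 -1.   ] q [-55.9  -7.9   7.9 105.7   1.1  82.  -10.5] F [1.  1.2 0.5] T [-0.04  0.05  0.  ] w 86.9
38 (array([  0.1, -45.4,  13.9]), array([-0.005,  0.002, -0.001]))
7 (array([-1.000e-01, -2.826e+02, -5.080e+01]), array([ 0.536,  0.001, -0.001]))
-24.5 (array([  -0.5, -454.6, -231.9]), array([ 1.086e+00,  1.000e-03, -1.000e-03]))
```

```bash
python3 -m pendant '[[87,[0,-45,14],[0,0,0]],[87,[0,-283,-51],[0.536,0,0]],[87,[0,-283,-51],[0.536,0,0]],[87,[0,-283,-51],[0.536,0,0]],[87,[0,-283,-51],[0.536,0,0]],[87,[0,-283,-51],[0.536,0,0]],[87,[0,-283,-51],[0.536,0,0]],[87,[0,-455,-232],[1.086,0,0]],[87,[0,-455,-232],[1.086,0,0]],[87,[0,-455,-232],[1.086,0,0]]]'
python3 - <<'E'
from h import *
st(); h=head()
for a in (38,7,-24.5):
    R=.46; print(a,rel((R*np.cos(np.radians(a)),R*np.sin(np.radians(a)),.29),a))
print(rel((.455,-.2075,.2),-24.5))
E
```

```text
time_s: 3.67
tool_pos: [0.4378, -0.0667, 0.2897]
tool_rot: [42.3, 90.0, 27.8]
force: [0.7, -1.4, 1.3]
grip_width: 0.0866
t 3.67 p [ 0.4378 -0.0667  0.2897] head -14.51 x [ 0.001  0.    -1.   ] q [-32.  -11.6  32.5 107.1   6.2  82.7 -15.3] F [ 0.7 -1.4  1.3] T [-0.11 -0.05  0.03] w 86.6
38 (array([-3.000e-01,  3.199e+02, -1.606e+02]), array([-0.916,  0.001, -0.   ]))
7 (array([ -0.3, 123.6, -12.6]), array([-0.375,  0.   , -0.   ]))
-24.5 (array([  -0.4, -124.9,   12.4]), array([ 0.174,  0.   , -0.   ]))
(array([  89.6, -132. ,   51.9]), array([ 0.174,  0.   , -0.   ]))
```

```bash
python3 -m pendant '[[70,[10,-130,50],[0,0,0]],[70,[10,-130,50],[0,0,0]],[70,[10,-130,50],[0,0,0]],[70,[10,-130,50],[-0.25,0,0]],[70,[70,-130,50],[-0.25,0,0]],[70,[70,-130,50],[-0.25,0,0]],[70,[70,-130,50],[-0.25,0,0]],[70,[70,-130,50],[-0.25,0,0]]]'
python3 - <<'E'
from h import *
st()
t=optics.read_camera("top");crop(t,165,285,310,430,5,"pics/top2.png")
s=optics.read_camera("side");crop(s,180,300,250,390,5,"pics/side2.png")
print(rel((.455,-.2075,.080),0))
E
```

```text
time_s: 4.33
tool_pos: [0.4545, -0.2028, 0.2193]
tool_rot: [174.7, 89.9, 174.8]
force: [0.4, 0.6, 0.6]
grip_width: 0.0699
t 4.33 p [ 0.4545 -0.2028  0.2193] head 0.14 x [-0.002  0.    -1.   ] q [-26.6  -1.1  47.6 107.3   0.8  73.5  20.9] F [0.4 0.6 0.6] T [-0.07 -0.04 -0.01] w 69.9
(array([141.1,  -4.4,  -1.3]), array([0.003, 0.002, 0.   ]))
```

View pics/top2.png

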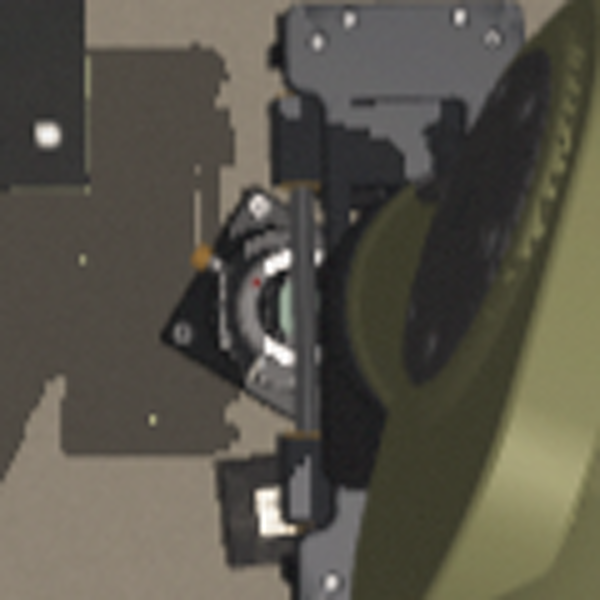

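View pics/side2.png

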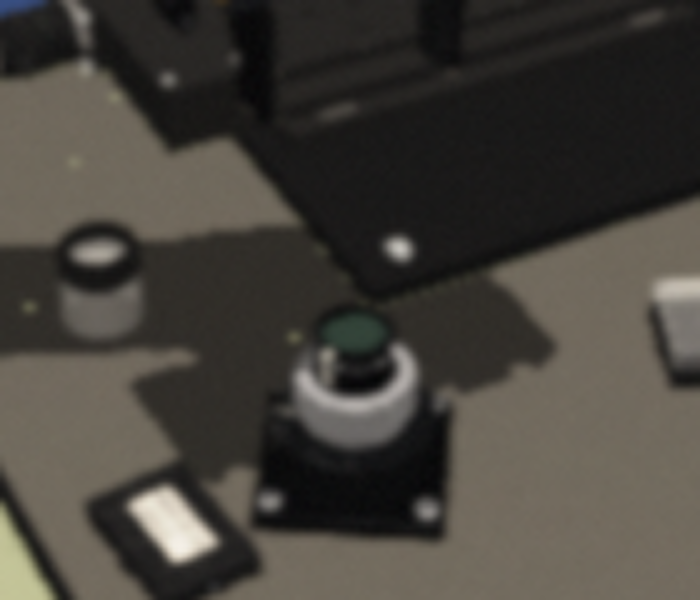

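```bash
python3 -m pendant '[[58,[90,-4,-1],[0,0,0]],[58,[90,-4,-1],[0,0,0]],[58,[90,-4,-1],[0,0,0]],[58,[90,-4,-1],[0,0,0]],[58,[90,-4,-1],[0,0,0]]]'
python3 - <<'E'
from h import *
st()
t=optics.read_camera("top");crop(t,165,285,310,430,5,"pics/top3.png")
s=optics.read_camera("side");crop(s,180,300,250,390,5,"pics/side3.png")
print(rel((.455,-.2075,.080),0)); st()
E
```

```text
time_s: 4.85
tool_pos: [0.4553, -0.2073, 0.1315]
tool_rot: [-19.1, 89.9, -19.0]
force: [-0.5, -1.0, 1.2]
grip_width: 0.0585
t 4.85 p [ 0.4553 -0.2073  0.1315] head 0.18 x [ 0.002 -0.001 -1.   ] q [-24.8   5.7  49.  113.3  -4.9  62.9  26.5] F [-0.5 -1.   1.2] T [-0.13 -0.03  0.05] w 58.5
(array([52.3,  0. , -1.3]), array([0.003, 0.005, 0.001]))
t 4.95 p [ 0.456  -0.2075  0.1323] head 0.19 x [ 0.005 -0.001 -1.   ] q [-24.8   5.7  49.  113.2  -4.9  62.9  26.5] F [ 1.  -1.  -0.8] T [-0.1   0.06  0.03] w 58.2
```

View pics/side3.png

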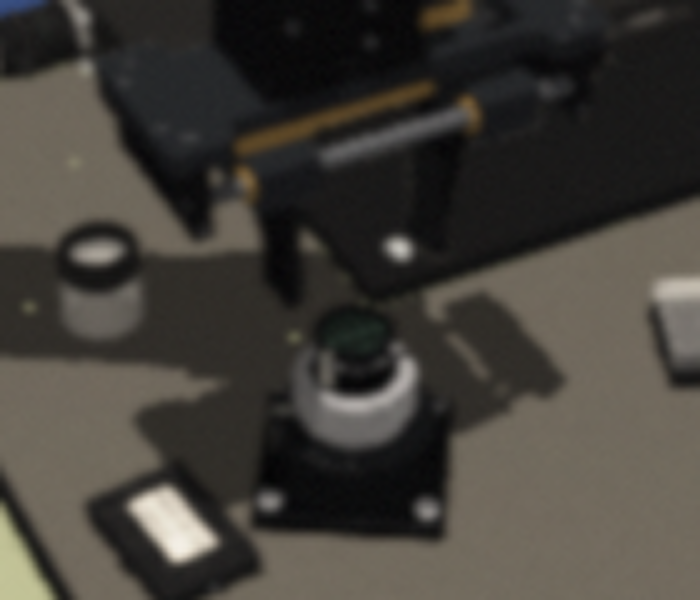

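```bash
python3 -m pendant '[[58,[51,0,-0.5],[0,0,0]],[58,[51,0,-0.5],[0,0,0]],[58,[51,0,-0.5],[0,0,0]],[58,[51,0,-0.5],[0,0,0]],[30,[51,0,-0.5],[0,0,0]],[30,[51,0,-0.5],[0,0,0]],[30,[51,0,-0.5],[0,0,0]],[30,[51,0,-0.5],[0,0,0]],[30,[51,0,-0.5],[0,0,0]]]' 15
python3 - <<'E'
from h import *
st()
E
```

```text
time_s: 5.7
tool_pos: [0.4546, -0.207, 0.0793]
tool_rot: [-2.6, 89.8, -2.4]
force: [4.7, 0.6, -2.9]
grip_width: 0.034
t 5.7 p [ 0.4546 -0.207   0.0793] head 0.17 x [ 0.003 -0.    -1.   ] q [-23.   10.8  48.5 116.2  -9.7  56.8  30.5] F [ 4.7  0.6 -2.9] T [-0.05 -0.86  0.02] w 34.0
```

```bash
python3 -m pendant '[[30,[0,0,0.5],[0.12,0,0]],[30,[0,0,0.5],[0.24,0,0]],[30,[0,0,0.5],[0.36,0,0]],[30,[0,0,0.5],[0.48,0,0]],[30,[0,0,0.5],[0.6,0,0]],[30,[0,0,0.5],[0.7,0,0]],[30,[0,0,0.5],[0.8,0,0]],[30,[0,0,0.5],[0.9,0,0]],[30,[0,0,0.5],[0.9,0,0]]]' 20
python3 - <<'E'
from h import *
st()
t=optics.read_camera("top");crop(t,165,285,310,430,5,"pics/top4.png")
s=optics.read_camera("side");crop(s,200,300,270,370,6,"pics/side4.png")
st()
E
```

```text
time_s: 6.45
tool_pos: [0.4552, -0.2072, 0.0792]
tool_rot: [33.4, 89.9, -18.2]
force: [2.0, -0.3, 1.7]
grip_width: 0.0336
t 6.45 p [ 0.4552 -0.2072  0.0792] head -51.53 x [ 0.002 -0.001 -1.   ] q [-30.   12.7  56.7 116.3 -12.6  57.2 -18.5] F [ 2.  -0.3  1.7] T [-0.08 -0.32 -0.02] w 33.6
t 6.55 p [ 0.4552 -0.2072  0.0792] head -51.23 x [ 0.002 -0.001 -1.   ] q [-29.9  12.7  56.6 116.3 -12.6  57.2 -18.3] F [ 2.  -0.2  2.5] T [-0.19 -0.43 -0.06] w 33.6
```

View pics/side4.png

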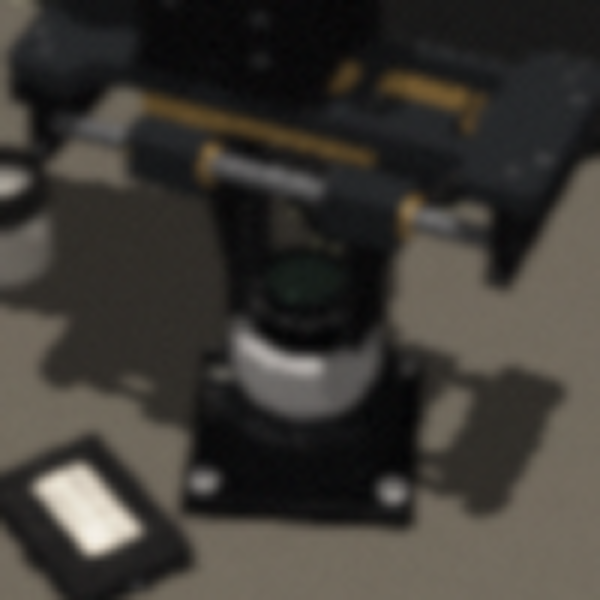

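View pics/top4.png

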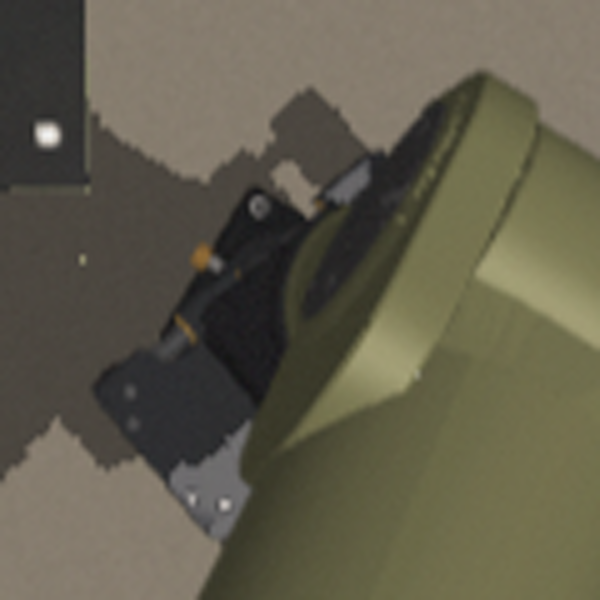

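Run:
```python
from h import *
print(rel((.455,-.207,.16),-51.5)); print(rel((.36,-.40,.25),-51.5))
```

```text
(array([-80.8,   0.1,  -0.1]), array([ 0.005,  0.002, -0.001]))
(array([-170.9, -194.7,   91. ]), array([ 0.005,  0.002, -0.001]))
```

```bash
python3 -m pendant '[[58,[0,0,0],[0,0,0]],[58,[0,0,0],[0,0,0]],[58,[0,0,0],[0,0,0]],[58,[-81,0,0],[0,0,0]],[58,[-81,0,0],[0,0,0]],[58,[-171,-195,91],[0,0,0]],[58,[-171,-195,91],[0,0,0]],[58,[-171,-195,91],[0,0,0]],[58,[-171,-195,91],[0,0,0]],[58,[-171,-195,91],[0,0,0]]]'
python3 - <<'E'
from h import *
st()
t=optics.read_camera("top");crop(t,185,285,310,430,6,"pics/top5.png")
s=optics.read_camera("side");crop(s,200,300,270,370,6,"pics/side5.png")
E
```

```text
time_s: 7.38
tool_pos: [0.3671, -0.38, 0.2406]
tool_rot: [115.4, 89.9, 64.1]
force: [0.9, -0.9, -0.1]
grip_width: 0.058
t 7.38 p [ 0.3671 -0.38    0.2406] head -51.3 x [ 0.001  0.002 -1.   ] q [-20.    5.2  67.5 102.   -5.1  76.1  -2.7] F [ 0.9 -0.9 -0.1] T [-0.19  0.09 -0.01] w 58.0
```

View pics/top5.png

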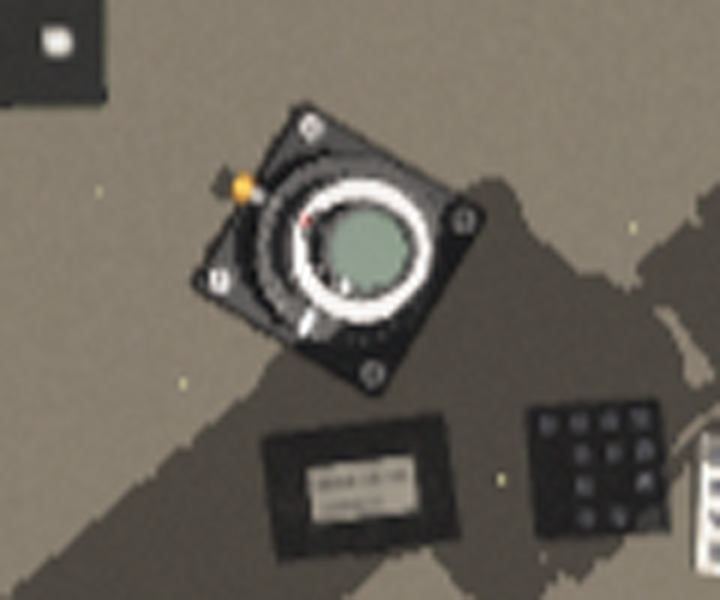

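View pics/side5.png

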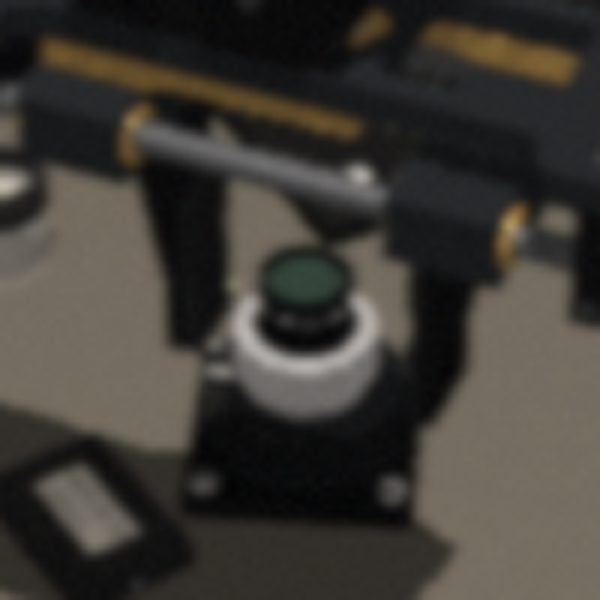

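```bash
cat >> h.py <<'E'
def measure(t,verbose=True):
    im=t["image"].astype(float); r,k=np.mgrid[0:400,0:640]; g=im.mean(2)
    M=t["cam_to_world"]
    # glass: greenish centroid
    win=(abs(r-226)<14)&(abs(k-371)<14)
    gm=win&(im[...,1]-im[...,2]>12)&(g<160)&(g>80)
    gr,gk=r[gm].mean(),k[gm].mean(); G=onz(t,gr,gk,.0815)
    def polar(z,C,r0,r1,a0,a1,thr):
        # sample polar map
        A=np.radians(np.arange(a0,a1,1.)); Rr=np.arange(r0,r1,.0005)
        mp=np.array([[proj(t,(C[0]+x*np.cos(a),C[1]+x*np.sin(a),z))[::-1] for a in A] for x in Rr]).astype(np.float32)
        return cv2.remap(g.astype(np.float32),mp[...,0],mp[...,1],cv2.INTER_LINEAR),np.degrees(A)
    out={}
    m,A=polar(.081,G,.0135,.0165,90,240,0); p=m.mean(0); w=np.clip(p-np.percentile(p,60)-15,0,None); i=w.argmax(); s=slice(max(0,i-18),i+19); out["notch"]=(A[s]*w[s]).sum()/w[s].sum(); pn=p[i]
    m,A=polar(.034,G,.029,.035,125,170,0); p=m.mean(0); w=np.clip(p-np.percentile(p,60)-15,0,None); i=w.argmax(); s=slice(max(0,i-8),i+9); out["index"]=(A[s]*w[s]).sum()/w[s].sum()
    print("glass",gm.sum(),round(gr,1),round(gk,1),G.round(4),{a:round(b,1) for a,b in out.items()},"diff",round(out["notch"]-out["index"],1),"peaks",round(float(pn)),round(float(p[i])))
    return G,out
E
python3 - <<'E'
from h import *
import cv2
t=optics.read_camera("top"); measure(t)
t0=dict(t); t0["image"]=cv2.imread("pics/top0.png"); measure(t0)
# index using plate edges angle
b=t["image"].mean(2)
E
```

```text
glass 108 226.2 371.2 [ 0.4551 -0.2063  0.0815] {'notch': np.float64(144.5), 'index': np.float64(148.3)} diff -3.8 peaks 212 233
glass 92 225.9 371.2 [ 0.4556 -0.2065  0.0815] {'notch': np.float64(197.0), 'index': np.float64(148.4)} diff 48.6 peaks 209 226
```

Run:
```python
from h import *
t=optics.read_camera("top"); G=np.array([.4553,-.2066])
im=t["image"]; img=cv2.resize(im[205:250,345:395],None,fx=14,fy=14,interpolation=cv2.INTER_LANCZOS4)
def px(P):
    r,k=proj(t,P); return int((k-345+.5)*14),int((r-205+.5)*14)
for rad,z,c in((.017,.082,(0,255,0)),(.026,.0595,(255,0,0)),(.036,.034,(0,255,255))):
    pts=np.array([px((G[0]+rad*np.cos(a),G[1]+rad*np.sin(a),z)) for a in np.radians(range(0,360,5))]); cv2.polylines(img,[pts],True,c,1)
for a in (138,148,158):
    u=np.array([np.cos(np.radians(a)),np.sin(np.radians(a))])
    cv2.line(img,px((*(G+u*.008),.082)),px((*(G+u*.017),.082)),(0,0,255),1)
    cv2.line(img,px((*(G+u*.028),.034)),px((*(G+u*.036),.034)),(0,0,255),1)
cv2.imwrite("pics/z6.png",img)
```

```text
(no output)
```

View pics/z6.png

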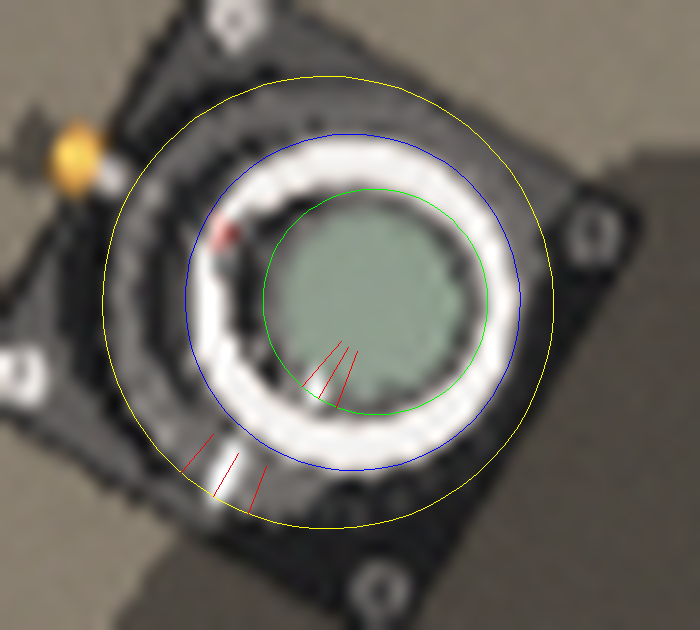

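The overlay puts the notch within about 2° of the index line (roughly 146.6° against 148.7°), inside tolerance. Next I go back over the mount with the tool turned counter-clockwise, ready to grip the nut.

Run:
```python
from h import *
st(); print(rel((.455,-.2068,.19),60)); print(rel((.455,-.2068,.19),-51.3))
```

```text
t 7.58 p [ 0.3672 -0.3802  0.2399] head -51.6 x [-0.  0. -1.] q [-20.    5.3  67.4 102.1  -5.   76.   -3. ] F [-0.   0.7 -0.2] T [-0.05  0.14 -0.06] w 57.9
(array([ 49.9, 176.6, -81.3]), array([-1.948e+00, -0.000e+00, -1.000e-03]))
(array([ 49.9, 176.6, -81.3]), array([-0.005, -0.001, -0.   ]))
```

```bash
python3 -m pendant '[[70,[50,177,-81],[-0.6,0,0]],[70,[50,177,-81],[-0.6,0,0]],[70,[50,177,-81],[-0.6,0,0]],[70,[50,177,-81],[-0.6,0,0]],[70,[50,177,-81],[-0.6,0,0]],[70,[50,177,-81],[-1.0,0,0]],[70,[50,177,-81],[-1.0,0,0]],[70,[50,177,-81],[-1.0,0,0]],[70,[50,177,-81],[-1.0,0,0]]]'
python3 - <<'E'
from h import *
st(); print(rel((.455,-.2068,.19),60)); print(rel((.455,-.2068,.19),-51.3))
E
```

```text
time_s: 8.33
tool_pos: [0.4562, -0.2028, 0.1889]
tool_rot: [149.2, 89.9, 155.6]
force: [0.1, 0.3, 1.1]
grip_width: 0.0698
t 8.33 p [ 0.4562 -0.2028  0.1889] head 6.38 x [-0.002  0.001 -1.   ] q [-33.4   1.2  55.6 109.5  -1.   70.   29. ] F [0.1 0.3 1.1] T [-0.11  0.08 -0.02] w 69.8
(array([-1.1, -3.8, -1.6]), array([-0.936, -0.001, -0.002]))
(array([-1.1, -3.8, -1.6]), array([ 1.007, -0.002, -0.   ]))
```

```bash
python3 -m pendant '[[70,[0,-3,-1],[-0.12,0,0]],[70,[0,-3,-1],[-0.24,0,0]],[70,[0,-3,-1],[-0.36,0,0]],[70,[0,-3,-1],[-0.48,0,0]],[70,[0,-3,-1],[-0.6,0,0]],[70,[0,-3,-1],[-0.72,0,0]],[70,[0,-3,-1],[-0.84,0,0]],[70,[0,-3,-1],[-0.94,0,0]],[70,[0,-3,-1],[-0.94,0,0]]]'
python3 - <<'E'
from h import *
st(); print(rel((.455,-.2068,.058),60))
E
```

```text
time_s: 9.08
tool_pos: [0.4555, -0.2071, 0.1893]
tool_rot: [84.9, 89.9, 144.8]
force: [0.2, -1.0, -0.1]
grip_width: 0.0698
t 9.08 p [ 0.4555 -0.2071  0.1893] head 59.89 x [-0.001  0.001 -1.   ] q [-32.    1.3  54.8 109.4  -1.1  70.   83.1] F [ 0.2 -1.  -0.1] T [-0.03 -0.01 -0.02] w 69.8
(array([131.3,   0.4,   0. ]), array([-0.002,  0.   , -0.001]))
```

```bash
python3 -m pendant '[[70,[40,0,0],[-0.12,0,0]],[70,[60,0,0],[-0.24,0,0]],[70,[60,0,0],[-0.36,0,0]],[70,[60,0,0],[-0.48,0,0]],[70,[60,0,0],[-0.6,0,0]],[70,[60,0,0],[-0.72,0,0]],[70,[60,0,0],[-0.84,0,0]],[70,[60,0,0],[-0.96,0,0]],[70,[60,0,0],[-1.0,0,0]],[70,[60,0,0],[-1.0,0,0]]]'
python3 - <<'E'
from h import *
st(); print(rel((.455,-.2068,.058),117.2))
s=optics.read_camera("side");crop(s,200,300,260,380,6,"pics/side7.png")
E
```

```text
time_s: 9.92
tool_pos: [0.4556, -0.2076, 0.1295]
tool_rot: [21.3, 89.9, 138.2]
force: [0.1, -0.8, 0.4]
grip_width: 0.0702
t 9.92 p [ 0.4556 -0.2076  0.1295] head 116.94 x [-0.001  0.001 -1.   ] q [-26.    6.3  50.5 113.2  -5.5  62.9 143.8] F [ 0.1 -0.8  0.4] T [ 0.07  0.05 -0.01] w 70.2
(array([71.5,  0.1,  0.9]), array([-0.005,  0.001, -0.   ]))
```

View pics/side7.png

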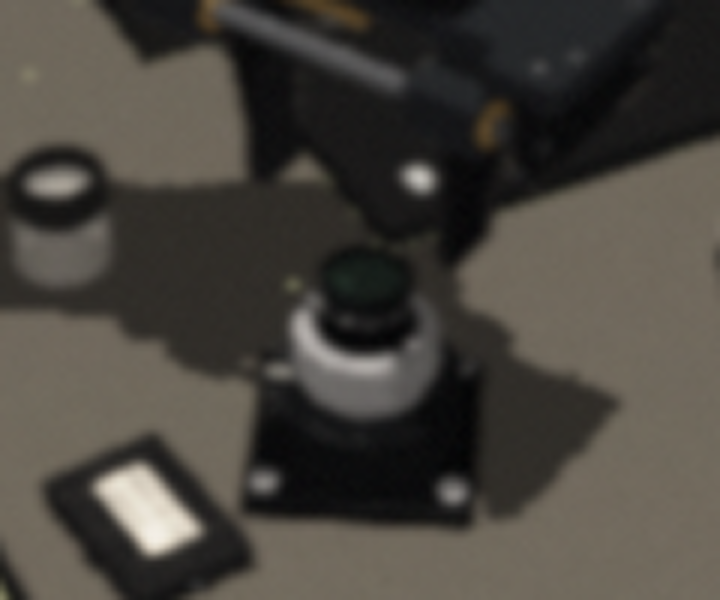

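```bash
python3 -m pendant '[[70,[30,0,0.5],[0.06,0,0]],[70,[60,0,0.5],[0.06,0,0]],[70,[71,0,0.5],[0.06,0,0]],[70,[71,0,0.5],[0.06,0,0]]]'
python3 - <<'E'
from h import *
st(); print(rel((.455,-.2068,.058),113.5))
E
```

```text
time_s: 10.3
tool_pos: [0.453, -0.207, 0.0564]
tool_rot: [60.2, 89.6, 173.7]
force: [-0.6, 0.1, -0.5]
grip_width: 0.07
t 10.3 p [ 0.453  -0.207   0.0564] head 113.5 x [-0.006  0.001 -1.   ] q [-23.2  13.8  49.4 117.  -12.7  54.9 146.3] F [-0.6  0.1 -0.5] T [0.05 0.09 0.03] w 70.0
(array([-1.6, -1.9, -0.6]), array([ 0.   ,  0.003, -0.005]))
```

```bash
python3 -m pendant '[[70,[-1,-1,-0.5],[0,0,0]],[48,[-1,-1,-0.5],[0,0,0]],[48,[-1,-1,-0.5],[0,0,0]],[48,[-1,-1,-0.5],[0,0,0]],[48,[-1,-1,-0.5],[0,0,0]],[48,[-1,-1,-0.5],[0,0,0]]]' 20
python3 - <<'E'
from h import *
st(); print(rel((.455,-.2068,.058),113.5))
E
```

```text
time_s: 10.8
tool_pos: [0.4568, -0.2068, 0.0607]
tool_rot: [-28.8, 89.8, 84.9]
force: [-1.6, 4.7, 6.4]
grip_width: 0.0512
t 10.8 p [ 0.4568 -0.2068  0.0607] head 113.64 x [ 0.     0.003 -1.   ] q [-23.2  13.6  49.4 116.6 -12.8  55.2 146.4] F [-1.6  4.7  6.4] T [ 1.04  0.56 -0.03] w 51.2
(array([2.7, 1.7, 0.7]), array([0.002, 0.002, 0.001]))
```

```bash
python3 -m pendant '[[48,[0.5,0,0],[0.12,0,0]],[48,[0.6,0,0],[0.24,0,0]],[48,[0.7,0,0],[0.36,0,0]],[48,[0.8,0,0],[0.48,0,0]],[48,[0.9,0,0],[0.6,0,0]],[48,[1,0,0],[0.72,0,0]],[48,[1,0,0],[0.84,0,0]],[48,[1.1,0,0],[0.96,0,0]],[48,[1.2,0,0],[1.08,0,0]],[48,[1.3,0,0],[1.2,0,0]]]' 25
python3 - <<'E'
from h import *
st(); s=optics.read_camera("side");crop(s,200,300,260,380,6,"pics/side8.png");st()
E
```

```text
time_s: 11.63
tool_pos: [0.4565, -0.209, 0.0598]
tool_rot: [-90.5, 90.0, -46.0]
force: [-4.4, -0.2, 9.6]
grip_width: 0.0516
t 11.63 p [ 0.4565 -0.209   0.0598] head 44.52 x [ 0. -0. -1.] q [-33.9  18.2  63.  116.9 -19.6  56.2  83.5] F [-4.4 -0.2  9.6] T [0.   0.95 0.05] w 51.6
t 11.68 p [ 0.4565 -0.2091  0.0598] head 44.17 x [-0. -0. -1.] q [-34.   18.3  63.  116.9 -19.6  56.2  83.2] F [-3.1  1.4 11. ] T [ 0.23  0.92 -0.1 ] w 51.6
```

View pics/side8.png

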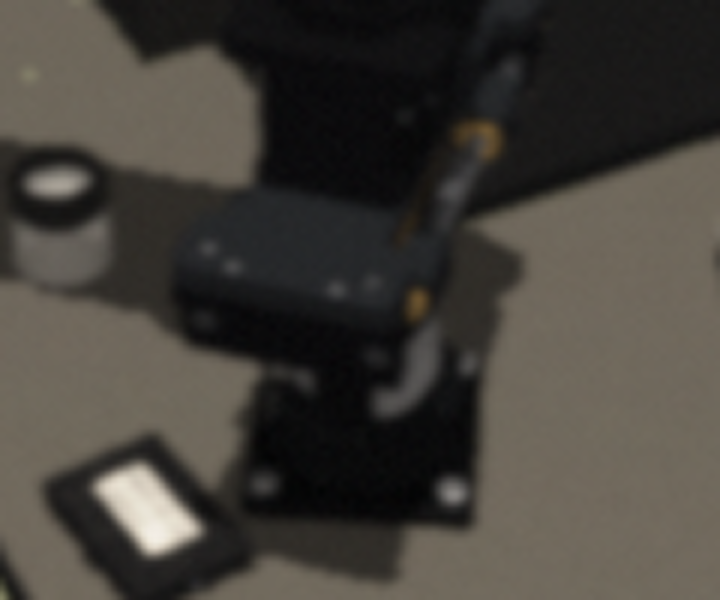

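```bash
python3 -m pendant '[[48,[0,0,0],[0.12,0,0]],[48,[0,0,0],[0.24,0,0]],[48,[0,0,0],[0.36,0,0]],[48,[0,0,0],[0.48,0,0]]]' 25
python3 - <<'E'
from h import *
st();
E
```

```text
time_s: 12.02
tool_pos: [0.4557, -0.2095, 0.0595]
tool_rot: [-164.1, 89.9, -147.1]
force: [-4.3, -1.0, 8.9]
grip_width: 0.0511
t 12.02 p [ 0.4557 -0.2095  0.0595] head 17.0 x [-0.001 -0.001 -1.   ] q [-37.2  20.7  67.6 117.  -22.9  57.1  58.9] F [-4.3 -1.   8.9] T [-0.27  1.21  0.1 ] w 51.1
```

```bash
python3 -m pendant '[[68,[0,0,0],[0,0,0]],[68,[0,0,0],[0,0,0]],[68,[0,0,0],[-0.12,0,0]],[68,[0,0,0],[-0.24,0,0]],[68,[0,0,0],[-0.36,0,0]],[68,[0,0,0],[-0.48,0,0]],[68,[0,0,0],[-0.6,0,0]],[68,[0,0,0],[-0.72,0,0]],[68,[0,0,0],[-0.84,0,0]]]'
python3 - <<'E'
from h import *
st(); print(rel((.455,-.2068,.058),113.5))
E
```

```text
time_s: 12.77
tool_pos: [0.457, -0.208, 0.0588]
tool_rot: [-63.7, 89.9, 2.3]
force: [0.6, -0.7, 0.1]
grip_width: 0.0674
t 12.77 p [ 0.457  -0.208   0.0588] head 65.92 x [ 0.001  0.    -1.   ] q [-29.1  15.8  56.6 116.8 -16.   55.3 101.7] F [ 0.6 -0.7  0.1] T [-0.01 -0.02 -0.01] w 67.4
(array([0.8, 2.3, 0.3]), array([-0.83 ,  0.   ,  0.001]))
```

```bash
python3 -m pendant '[[68,[0.5,2,0.3],[-0.12,0,0]],[68,[0.5,2,0.3],[-0.24,0,0]],[68,[0.5,2,0.3],[-0.36,0,0]],[68,[0.5,2,0.3],[-0.48,0,0]],[68,[0.5,2,0.3],[-0.6,0,0]],[68,[0.5,2,0.3],[-0.72,0,0]],[68,[0.5,2,0.3],[-0.82,0,0]],[68,[0.5,2,0.3],[-0.82,0,0]]]'
python3 - <<'E'
from h import *
t=optics.read_camera("top");crop(t,185,285,310,430,5,"pics/top9.png")
st(); print(rel((.455,-.2066,.058),113.5))
E
```

```text
time_s: 13.43
tool_pos: [0.4553, -0.207, 0.0584]
tool_rot: [-106.8, 89.9, 5.8]
force: [-0.3, -0.1, -0.0]
grip_width: 0.0681
t 13.48 p [ 0.4552 -0.207   0.0584] head 112.41 x [ 0.001  0.    -1.   ] q [-22.   13.2  48.  117.  -12.1  54.6 144.6] F [ 0.5 -0.9 -0. ] T [ 0.07 -0.   -0.05] w 68.2
(array([0.4, 0.1, 0.4]), array([-0.019, -0.   ,  0.001]))
```

View pics/top9.png

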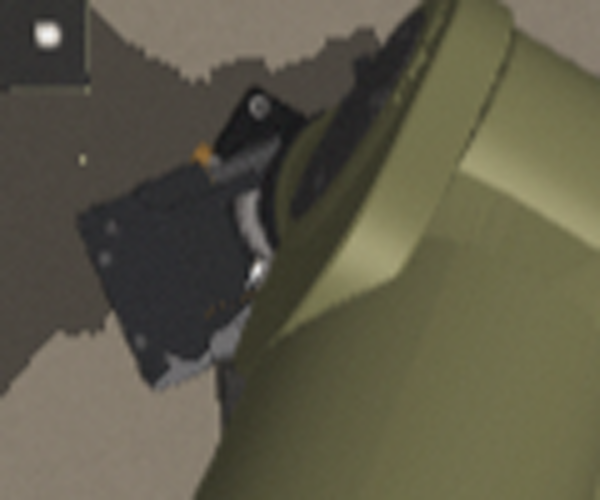

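```bash
python3 -m pendant '[[48,[0,0,0.5],[0,0,0]],[48,[0,0,0.5],[0,0,0]],[48,[0,0,0.5],[0,0,0]],[48,[0,0,0.5],[0,0,0]],[48,[0,0,0.5],[0,0,0]]]' 25
python3 - <<'E'
from h import *
st()
E
```

```text
time_s: 13.9
tool_pos: [0.4551, -0.2073, 0.0582]
tool_rot: [-165.3, 89.9, -52.9]
force: [1.3, -2.3, -2.7]
grip_width: 0.0515
t 13.9 p [ 0.4551 -0.2073  0.0582] head 112.44 x [ 0.001 -0.001 -1.   ] q [-22.1  13.2  48.1 117.  -12.   54.6 144.6] F [ 1.3 -2.3 -2.7] T [-0.52 -0.27  0.05] w 51.5
```

```bash
python3 -m pendant '[[48,[0.1,0,0.5],[0.12,0,0]],[48,[0.2,0,0.5],[0.24,0,0]],[48,[0.3,0,0.5],[0.36,0,0]],[48,[0.3,0,0.5],[0.48,0,0]],[48,[0.4,0,0.5],[0.6,0,0]],[48,[0.5,0,0.5],[0.72,0,0]],[48,[0.5,0,0.5],[0.84,0,0]]]' 25
python3 - <<'E'
from h import *
st()
E
```

```text
time_s: 14.48
tool_pos: [0.4551, -0.2075, 0.0577]
tool_rot: [-120.2, 89.8, -56.3]
force: [2.4, -4.7, -4.4]
grip_width: 0.0512
t 14.48 p [ 0.4551 -0.2075  0.0577] head 63.97 x [ 0.002 -0.003 -1.   ] q [-29.4  15.5  56.7 117.2 -15.7  55.   99.5] F [ 2.4 -4.7 -4.4] T [-0.97 -0.63  0.05] w 51.2
```

```bash
python3 -m pendant '[[48,[0.1,0,-0.5],[0.12,0,0]],[48,[0.1,0,-0.5],[0.24,0,0]],[48,[0.2,0,-0.5],[0.36,0,0]],[48,[0.2,0,-0.5],[0.48,0,0]]]' 25
python3 - <<'E'
from h import *
st()
E
python3 -m pendant '[[48,[0.1,0,0],[0.12,0,0]],[48,[0.1,0,0],[0.24,0,0]],[48,[0.2,0,0],[0.36,0,0]]]' 25
python3 - <<'E'
from h import *
st()
E
```

```text
time_s: 14.82
tool_pos: [0.455, -0.2077, 0.0575]
tool_rot: [-86.9, 89.8, -50.5]
force: [3.0, -4.7, -6.0]
grip_width: 0.0514
t 14.82 p [ 0.455  -0.2077  0.0575] head 36.48 x [ 0.002 -0.003 -1.   ] q [-33.8  17.7  62.4 117.3 -19.   55.6  74.9] F [ 3.  -4.7 -6. ] T [-0.97 -0.7   0.06] w 51.4
time_s: 15.07
tool_pos: [0.4549, -0.2077, 0.0572]
tool_rot: [-72.4, 89.8, -56.5]
force: [2.7, -4.5, -5.6]
grip_width: 0.0513
t 15.07 p [ 0.4549 -0.2077  0.0572] head 15.85 x [ 0.002 -0.003 -1.   ] q [-36.7  19.8  66.4 117.4 -21.8  56.2  56.7] F [ 2.7 -4.5 -5.6] T [-1.   -0.55  0.14] w 51.3
```

```bash
python3 -m pendant '[[68,[0,0,0],[0,0,0]],[68,[0,0,0],[0,0,0]],[68,[0,0,0],[-0.12,0,0]],[68,[0,0,0],[-0.24,0,0]],[68,[0,0,0],[-0.36,0,0]],[68,[0,0,0],[-0.48,0,0]],[68,[0,0,0],[-0.6,0,0]],[68,[0,0,0],[-0.72,0,0]],[68,[0,0,0],[-0.84,0,0]],[68,[0,0,0],[-0.96,0,0]]]'
python3 - <<'E'
from h import *
st(); print(rel((.455,-.207,.057),112.5))
E
```

```text
time_s: 15.9
tool_pos: [0.4541, -0.2059, 0.0573]
tool_rot: [29.1, 89.9, 100.9]
force: [-0.5, 0.2, 0.5]
grip_width: 0.068
t 15.9 p [ 0.4541 -0.2059  0.0573] head 71.74 x [-0.     0.001 -1.   ] q [-27.3  14.7  54.2 117.2 -14.7  55.  106.2] F [-0.5  0.2  0.5] T [ 0.    0.   -0.01] w 68.0
(array([ 0.3, -1.2, -0.8]), array([-0.711,  0.001, -0.   ]))
```

```bash
python3 -m pendant '[[68,[0,-1,-0.8],[-0.12,0,0]],[68,[0,-1,-0.8],[-0.24,0,0]],[68,[0,-1,-0.8],[-0.36,0,0]],[68,[0,-1,-0.8],[-0.48,0,0]],[68,[0,-1,-0.8],[-0.6,0,0]],[68,[0,-1,-0.8],[-0.7,0,0]],[68,[0,-1,-0.8],[-0.7,0,0]],[68,[0,-1,-0.8],[-0.7,0,0]]]'
python3 - <<'E'
from h import *
st(); print(rel((.455,-.207,.057),112.5))
E
python3 -m pendant '[[48,[0,0,0],[0,0,0]],[48,[0,0,0],[0,0,0]],[48,[0,0,0],[0,0,0]],[48,[0,0,0],[0,0,0]],[48,[0,0,0],[0,0,0]]]' 25
python3 - <<'E'
from h import *
st()
E
```

```text
time_s: 16.57
tool_pos: [0.4549, -0.2073, 0.0574]
tool_rot: [-24.4, 89.9, 86.9]
force: [-0.2, -1.0, -1.2]
grip_width: 0.0683
t 16.57 p [ 0.4549 -0.2073  0.0574] head 111.26 x [ 0.     0.001 -1.   ] q [-21.1  13.2  47.  117.  -11.9  54.6 143.3] F [-0.2 -1.  -1.2] T [ 0.01  0.02 -0.02] w 68.3
(array([ 0.4, -0.2,  0.2]), array([-0.022,  0.001,  0.   ]))
time_s: 16.98
tool_pos: [0.455, -0.2075, 0.0572]
tool_rot: [23.8, 90.0, 135.1]
force: [-0.5, 0.7, 1.2]
grip_width: 0.0513
t 16.98 p [ 0.455  -0.2075  0.0572] head 111.32 x [-0.  0. -1.] q [-21.2  13.2  47.  116.9 -11.9  54.5 143.4] F [-0.5  0.7  1.2] T [0.07 0.12 0.04] w 51.3
```

```bash
python3 -m pendant '[[48,[0.1,0,0],[0.1,0,0]],[48,[0.1,0,0],[0.2,0,0]],[48,[0.2,0,0],[0.3,0,0]],[48,[0.3,0,0],[0.4,0,0]]]' 25
python3 - <<'E'
from h import *
st()
E
python3 -m pendant '[[48,[0.1,0,0],[0.1,0,0]],[48,[0.1,0,0],[0.2,0,0]],[48,[0.2,0,0],[0.3,0,0]]]' 25
python3 - <<'E'
from h import *
st()
E
```

```text
time_s: 17.32
tool_pos: [0.455, -0.2075, 0.0569]
tool_rot: [42.5, 90.0, 130.6]
force: [0.5, -0.4, -0.0]
grip_width: 0.0519
t 17.32 p [ 0.455  -0.2075  0.0569] head 88.14 x [-0.  0. -1.] q [-24.5  14.1  50.9 117.  -13.4  54.7 121.6] F [ 0.5 -0.4 -0. ] T [0.01 0.11 0.05] w 51.9
time_s: 17.57
tool_pos: [0.4549, -0.2076, 0.0567]
tool_rot: [135.4, 90.0, -153.7]
force: [-1.3, -0.7, 0.6]
grip_width: 0.0514
t 17.57 p [ 0.4549 -0.2076  0.0567] head 70.95 x [-0. -0. -1.] q [-27.1  15.   54.1 117.1 -14.8  54.9 105.7] F [-1.3 -0.7  0.6] T [-0.01 -0.03  0.11] w 51.4
```

```bash
for i in 1; do python3 -m pendant '[[48,[0.1,0,0],[0.1,0,0]],[48,[0.1,0,0],[0.2,0,0]],[48,[0.2,0,0],[0.3,0,0]]]' 25 >/dev/null; python3 -c "from h import *;st()"; done
python3 -m pendant '[[48,[0.1,0,0],[0.1,0,0]],[48,[0.1,0,0],[0.2,0,0]],[48,[0.2,0,0],[0.3,0,0]]]' 25 >/dev/null; python3 -c "from h import *;st()"
```

```text
t 17.82 p [ 0.4549 -0.2076  0.0566] head 53.76 x [-0.  0. -1.] q [-29.8  16.1  57.4 117.2 -16.5  55.1  90. ] F [0.1 0.5 0.5] T [-0.08  0.03  0.03] w 51.5
t 18.07 p [ 0.4549 -0.2076  0.0564] head 36.57 x [-0. -0. -1.] q [-32.6  17.5  61.  117.2 -18.6  55.5  74.6] F [-0.2 -0.  -0.2] T [-0.1   0.04  0.06] w 51.3
```

```bash
python3 -m pendant '[[48,[0.1,0,0],[0.1,0,0]],[48,[0.1,0,0],[0.2,0,0]]]' 25 >/dev/null; python3 -c "from h import *;st()"
python3 -m pendant '[[48,[0.1,0,0],[0.1,0,0]],[48,[0.1,0,0],[0.2,0,0]]]' 25 >/dev/null; python3 -c "from h import *;st()"
```

```text
t 18.23 p [ 0.4551 -0.208   0.0564] head 25.27 x [-0.    -0.001 -1.   ] q [-34.5  18.6  63.5 117.3 -20.1  55.9  64.7] F [-0.7 -1.9  1.3] T [-0.67  0.03  0.93] w 51.4
t 18.4 p [ 0.4551 -0.2083  0.0565] head 13.82 x [-0.    -0.002 -1.   ] q [-36.1  19.8  65.7 117.3 -21.7  56.2  54.6] F [-2.3  0.5  2.7] T [0.18 0.36 0.87] w 51.2
```

Wrist torque jumped from about 0.06 to 0.9 N·m near heading 25°, so the nut is on its stop and the pads are slipping a little. I'll reverse in small steps to see where the torque unwinds.

```bash
python3 -m pendant '[[48,[0,0,0],[0,0,0]],[48,[0,0,0],[0,0,0]]]' 25 >/dev/null; python3 -c "from h import *;st()"
for i in 1; do python3 -m pendant '[[48,[0,0,0],[-0.03,0,0]]]' >/dev/null; python3 -c "from h import *;st()"; done
python3 -m pendant '[[48,[0,0,0],[-0.03,0,0]]]' >/dev/null; python3 -c "from h import *;st()"
python3 -m pendant '[[48,[0,0,0],[-0.03,0,0]]]' >/dev/null; python3 -c "from h import *;st()"
python3 -m pendant '[[48,[0,0,0],[-0.03,0,0]]]' >/dev/null; python3 -c "from h import *;st()"
```

```text
t 18.57 p [ 0.4551 -0.2082  0.0565] head 14.12 x [ 0.    -0.001 -1.   ] q [-36.   19.8  65.7 117.3 -21.7  56.2  54.9] F [-0.4 -1.2  5. ] T [-0.48  0.3   0.42] w 51.6
t 18.65 p [ 0.4551 -0.2082  0.0565] head 15.77 x [ 0.    -0.001 -1.   ] q [-35.7  19.5  65.3 117.3 -21.4  56.2  56.3] F [-1.7 -2.4  5.1] T [-0.49  0.29 -0.05] w 51.3
t 18.73 p [ 0.4551 -0.2083  0.0565] head 17.5 x [ 0.001 -0.001 -1.   ] q [-35.4  19.3  64.9 117.3 -21.1  56.1  57.9] F [-1.8 -1.7  4. ] T [-0.43  0.31 -0.06] w 51.3
t 18.82 p [ 0.4552 -0.2083  0.0565] head 19.22 x [ 0.001 -0.    -1.   ] q [-35.1  19.1  64.5 117.3 -20.9  56.   59.3] F [-0.7 -1.9  4.1] T [-0.42  0.33 -0.02] w 51.2
t 18.9 p [ 0.4552 -0.2083  0.0566] head 20.93 x [ 0.001 -0.    -1.   ] q [-34.8  18.9  64.1 117.3 -20.6  55.9  60.8] F [ 0.2 -1.9  4.7] T [-0.38  0.25 -0.02] w 51.4
```

```bash
python3 -m pendant '[[48,[-0.1,0,0],[-0.12,0,0]],[48,[-0.1,0,0],[-0.24,0,0]],[48,[-0.2,0,0],[-0.36,0,0]],[48,[-0.3,0,0],[-0.48,0,0]],[48,[-0.4,0,0],[-0.6,0,0]],[48,[-0.4,0,0],[-0.72,0,0]],[48,[-0.5,0,0],[-0.84,0,0]],[48,[-0.6,0,0],[-0.96,0,0]],[48,[-0.7,0,0],[-1.05,0,0]],[48,[-0.7,0,0],[-1.1,0,0]]]' 25 >/dev/null; python3 -c "from h import *;st()"
```

```text
t 19.73 p [ 0.4557 -0.2076  0.0573] head 84.14 x [ 0.002  0.001 -1.   ] q [-24.4  14.1  50.9 117.  -13.5  54.7 117.7] F [-0.1 -0.3  3.1] T [-0.06 -0.1  -0.02] w 51.1
```

21° (0.367 rad) still to go.

```bash
python3 -m pendant '[[48,[-0.1,0,0],[-0.1,0,0]],[48,[-0.1,0,0],[-0.2,0,0]],[48,[-0.2,0,0],[-0.3,0,0]],[48,[-0.2,0,0],[-0.367,0,0]],[48,[-0.2,0,0],[-0.367,0,0]],[48,[-0.2,0,0],[-0.367,0,0]]]' 25 >/dev/null
python3 - <<'E'
from h import *
st()
s=optics.read_camera("side");crop(s,215,295,275,375,7,"pics/side20.png")
t=optics.read_camera("top");crop(t,185,285,310,430,5,"pics/top20.png");st()
E
```

```text
t 20.23 p [ 0.4556 -0.2074  0.0575] head 104.8 x [ 0.002  0.001 -1.   ] q [-21.4  13.3  47.3 116.9 -12.1  54.5 137. ] F [0.5 0.5 4.6] T [ 0.18 -0.04  0.08] w 51.3
t 20.33 p [ 0.4556 -0.2074  0.0575] head 104.8 x [ 0.001  0.001 -1.   ] q [-21.4  13.3  47.3 116.9 -12.1  54.5 137. ] F [0.9 1.7 5.1] T [ 0.28 -0.17  0.06] w 51.1
```

View pics/side20.png

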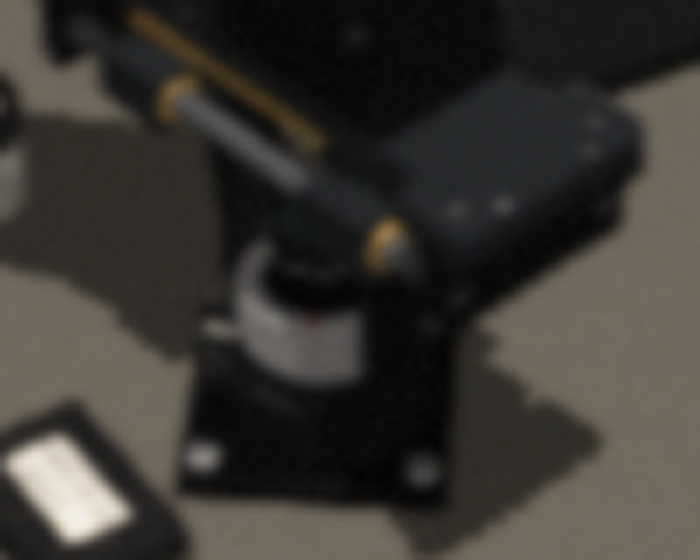

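View pics/top20.png

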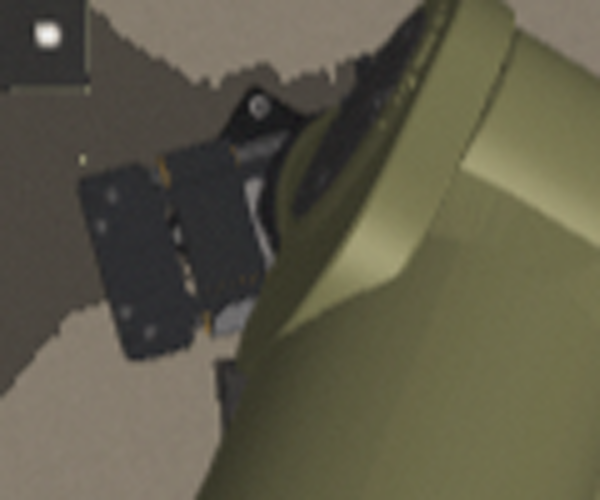

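Run:
```python
from h import *
s=optics.read_camera("side"); im=s["image"].astype(float)
red=im[...,2]-im[...,:2].mean(2); w=np.zeros_like(red); w[250:270,308:335]=np.clip(red[250:270,308:335]-12,0,None)
r,k=np.mgrid[0:400,0:640]; rr,kk=(r*w).sum()/w.sum(),(k*w).sum()/w.sum(); print(rr,kk,red[250:270,308:335].max(), (w>0).sum())
C=(.4548,-.2085)  # side-camera centre estimate
for z in(.058,.059):
    p=onz(s,rr,kk,z); d=p[:2]-C; print(p.round(4),np.hypot(*d).round(4),np.degrees(np.arctan2(d[1],d[0]))%360)
st()
for n in("top","side"):
    c=optics.read_camera(n)
    for l in("loupe","filter_case","sample_box"):
        for d in models.landmark_of(n,l)[:1]: print(n,l,np.round([d["centre"][0]*400,d["centre"][1]*640],1),d["confidence"])
```

```text
251.58249158249157 327.7811447811448 32.5 15
[ 0.4732 -0.2084  0.058 ] 0.0184 0.2516575628218959
[ 0.4727 -0.2094  0.059 ] 0.0179 357.0582439826659
t 20.38 p [ 0.4556 -0.2074  0.0574] head 104.81 x [ 0.001  0.    -1.   ] q [-21.4  13.3  47.3 116.9 -12.   54.5 137. ] F [0.3 1.1 5.6] T [ 0.26 -0.1   0.09] w 51.5
top loupe [249.  298.9] 0.8
top filter_case [266.9 370.9] 0.45
top sample_box [146.5 368.5] 0.98
side loupe [240.3 269.4] 0.83
side filter_case [288.6 284.6] 0.96
side sample_box [254.8 392. ] 0.68
```

Run:
```python
from h import *
s=optics.read_camera("side"); im=s["image"].astype(float)
red=im[...,2]-im[...,:2].mean(2); w=np.zeros_like(red); sl=np.s_[256:265,313:327]; w[sl]=np.clip(red[sl]-6,0,None)
r,k=np.mgrid[0:400,0:640]; rr,kk=(r*w).sum()/w.sum(),(k*w).sum()/w.sum(); print(rr,kk,red[sl].max(), (w>0).sum())
for C in((.4548,-.209),(.455,-.2075)):
    p=onz(s,rr,kk,.058); d=p[:2]-C; print(p.round(4),np.hypot(*d).round(4),np.degrees(np.arctan2(d[1],d[0]))%360)
# initial red dot in side image at start for theta0
```

```text
260.9896907216495 319.340206185567 16.5 11
[ 0.4433 -0.2264  0.058 ] 0.0208 236.5202122166812
[ 0.4433 -0.2264  0.058 ] 0.0222 238.22682123121214
```

Run:
```python
from h import *
env.sign_off(); st()
```

```text
the job is handed in; nothing more can be done
the job is handed in; nothing more can be done
```

The job is handed in at about 20.5 s of the 64 s. The gripper is still holding the nut a quarter turn back from its stop. No verdict is reported, so these are my own last checks.

- **Polariser:** I turned the barrel 51.5° clockwise. With the arm moved clear, the top picture put the notch within about 2° of the index line by overlay; an automatic fit read −3.8°. Both are inside the tolerance, so I left it. I could not see the notch again while gripping the nut. The fingers never closed below 51 mm on the nut, so they should not have touched the 34 mm barrel.
- **Nut, bottoming:** I screwed it down in three strokes, about 4.7 to 4.8 rad in all. Wrist torque then rose from about 0.06 to 0.9 N·m and the pads slipped slightly, which I took as the stop.
- **Nut, backing off:** The tool turned back about 89.5° from where the torque unwound. In the side picture the red dot is at about 237°. Its starting angle of 61° and the turns made put it between about 233° and 243°, so the two agree.
- **Grip:** The grip command is 25 N, and the fingers sit at 51.5 mm with the arm still. I did not measure the contact force on the nut itself.
- **Bystanders:** The loupe, filter case and sample box show within about 2 pixels of where they started in both pictures, around 4 mm. That is about as closely as the networks locate them.

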